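Knock the seized orange connector insert out of the silver housing

TASK

The orange connector insert is stuck in the pocket under the silver housing. Take the yellow-handled knock-out drift from its holder and push it down through the round access hole in the top of that housing until its collar sits on the housing, so that the orange insert drops into the tray below, and leave the drift standing there. Do not touch the insert with the gripper, and do not push out the black insert in the green housing.

Things in the scene. Friction and masses are not known exactly. Their poses are not given: they have to be found in the camera images.
- drift: Loose upright drift, 150 g: steel shaft 14 mm diameter, 0-60 mm above its tip; dark collar 60 mm diameter, 60-66 mm; yellow round handle 26 mm diameter, 66-126 mm (grip here; fingertips may bear on the collar). Origin: centre of the tip's end; z up to the handle. Starts in a fixed black holder 70x70x66 mm with a 27 mm hole, collar on its top, tip 6 mm above the table.
- silver_housing_hole (a point): Centre of the 35 mm round access hole in the fixed silver housing's flat top, at the top face, 101 mm above the table; z up. Housing 112x112 mm, cover 5 mm thick, underside 75 mm up on four legs over a tray (floor 8 mm up). Drift's tip is 60 mm below this point when its collar is seated. The green housing is of the same build; left/right vary.
- orange_insert: Stuck orange connector insert, 56x56x16 mm, about 60 g, under the silver housing's hole and seen through it; its top is 7 mm below the housing's top face. Origin: centre of its underside, z up. A stiff clip of two brass tabs holds it from below: about 9 N of push bends them away and after some 10 mm it falls into the tray (origin then 8 mm above the table).
- black_insert: Good black connector insert, same size and fit, in the green housing; must stay there. Origin: centre of its underside, 78 mm above the table.
Things that resemble listed ones, but are neither listed nor needed, are in the scene too. What is shaped like the drift but blue or pink is not meant.

How it is judged:
By the outcome, as a careful person would: the job done as asked, in the order asked, and still so for the second after the job is handed in, with the robot touching nothing.
It also fails if it takes over 40 s, if anything falls off the work surface, if the arm or the gripper's body presses on something with over 40 N, if the wrist force passes 120 N, or if a joint passes its speed limit or range.

ROBOT

A 7-joint arm with a two-finger parallel gripper is mounted at the origin on the work surface. World frame = base frame: x ahead of the robot, y to its left, z up, the work surface at z = 0. Lengths are in m, angles in rad, forces in N, time in s.
With the tool pointing down it reaches from about 0.35 to 0.9 m from the base axis. Payload 8.1 kg.
Tool frame: the origin (TCP) lies at the very end of the fingers, on their centre line; the grasp point (between the pads) lies 19 mm behind it; z points along the fingers, y is the line along which they close (so a half turn about z gives the same grasp; the last joint's range is limited). The gripper opens to 85 mm and grips with 20 to 120 N. Pads are 22 mm wide; open, the fingers measure 114 mm over their backs; the gripper's body (76 mm by 85 mm) begins 54 mm behind the grasp point. The pads swing forward as they close: fully open they stand 13 mm farther back than shut.
Start: joints at [1.008, 0.434, 0.025, 1.573, -0.012, 1.134, -0.075], TCP at [0.277, -0.56, 0.231] pointing down, gripper open.
Joint ranges: [-2.62, 2.62], [-0.44, 2.09], [-1.27, 1.32], [0.08, 2.57], [-1.32, 4.46], [0.12, 2], [-2.74, 2.74]. Speed limits (rad/s): [2.22, 2.22, 3.01, 3.01, 3.14, 3.14, 3.14].

INTERFACE

Orientations are given as a rotation vector (axis times angle).
In Python, from rig import sensors, snapshot, camera_params, arm gives the robot as it stands.
- The arm moves only by the tool send_rows, never from a script. Its argument "rows" is a list of rows, each an object with "travel": the shift along the tool's x, y, z as a fraction of full scale, a list of three; "delta_rot": the turn, a rotation vector about the tool's x, y, z as a fraction of full scale, a list of three; "gripper": the finger opening in mm, from 0 to 85.4. A call has 1 to 5 rows; each row is the pose to reach, as a shift and turn from the pose commanded when the call began, along the tool's axes at that moment, turning the shorter way round; what a row does not reach only later rows make up. Full scale, the value 1, is 0.75 m for a shift and 360 degrees for a turn. A row lasts 1/12 s, in which the tool goes at most 41.7 mm and 7.16 degrees, less where a joint would pass 70% of its speed; a pose out of reach is approached as far as the arm can. A call with a number of a shift or a turn outside -1 to 1 is refused whole. A call with a gripper value outside its range is refused whole. The fingers move at their own pace and stop on an object; "grip_force" is the grip in N (left out, the last holds). Time passes only in rows, so rows that repeat a pose let the fingers close. It gives the time, the measured TCP pose, the force, the opening and the grip force at its end, in the units of the state.
- sensors.get_obs(): the state, without advancing time (a new reading comes with each control period).
- snapshot(name): name is "scene" or "top" or "wrist"; returns the picture (384x512x3 uint8, red, green, blue); there is no depth.
- camera_params(name): a dict with "fov_y" (degrees; the focal length in pixels is half the picture's height over the tangent of half this angle, whatever the lens; pixels are square), "cx", "cy" (the principal point, pixels), "view" (4x4, takes a point from world to camera coordinates); the wrist camera has in their place "mount" (4x4, takes a point from camera to tool coordinates, whose origin is the TCP and whose axes are the flange's). Camera axes: x right, y up, looking along -z (the intrinsics and any distortion apply to the point x, -y, -z); pixel columns grow to the right and rows downward; lengths in m; the calibration is good to about 2 mm. A picture is of the moment at which its call begins: read the wrist's pose just before it. camera_params takes no time and is no camera call.
- arm.sign_off(): hands the job in; it is judged then, once.
The state is a dict: "time": time; "joint_positions": joint angles; "joint_velocities": joint speeds; "joint_torque": joint torques, N m; "ee_pos": TCP position; "eef_rot": TCP orientation; "force": force on the tool from outside, world axes, zero at the start; "ft_torque": the same for the moment, N m; "opening": finger opening in m; "grip_force": force on a finger pad.
Only numpy, scipy, OpenCV 4.12 (cv2) and the standard library are available. Lean on these libraries where they do the work, as an engineer would, in place of code of your own. Each camera call takes 0.05 s, during which the arm holds its last target. There are 200 camera calls.

## Working session

There is one attempt and no reset: what is moved stays moved. The work goes in short steps, Python scripts to look and compute and a tool call to move; the robot and the scene stay as the last step left them, time stands still between calls to the robot, and variables do not carry over. Pictures are saved under pics/ and viewed, at most 10 in all, crops included, and the job is handed in when it is done.

Besides the shell and the picture viewer there is one more tool, called after "Call:" as name(argument=value, ...) on one line, values as JSON. send_rows: Moves the arm, as the interface text tells. Shift numbers are shares of 0.75 m and turn numbers shares of 360 degrees, none past 1 either way. Its arguments: {"type":"object","properties":{"rows":{"type":"array"},"grip_force":{"type":"number"}},"required":["rows"]}

```bash
mkdir -p pics; ls; python3 - <<'E'
from rig import sensors,snapshot,camera_params
import cv2,json
o=sensors.get_obs();print(o)
for n in("scene","top"):
    p=snapshot(n);cv2.imwrite(f"pics/{n}0.png",p[:,:,::-1]);print(n,camera_params(n))
print(camera_params("wrist"))
E
```

```text
pics
{'time': 0.0, 'joint_positions': array([ 1.00840721,  0.43522158,  0.02495261,  1.57411978, -0.01160057,
        1.13396439, -0.07512969]), 'joint_velocities': array([ 0.00141066, -0.00059287,  0.0017638 ,  0.00019465, -0.0023525 ,
        0.00018452, -0.00080763]), 'joint_torque': array([ 1.47522123e-04, -6.70474577e+01,  1.02511737e+00, -3.16207051e+01,
        1.56497397e-02,  1.23467782e-02, -3.02932335e-05]), 'ee_pos': array([ 0.2770844 , -0.55965747,  0.23051782]), 'eef_rot': array([-3.05751601e+00, -7.15425588e-01,  7.63129243e-04]), 'force': array([ 0.07700926, -0.62125174, -0.52064727]), 'ft_torque': array([-0.02226007, -0.0013236 , -0.02510307]), 'grip_force': 0.0, 'opening': 0.0851154297970622}
scene {'fov_y': 57.87790383581134, 'cx': 251.59523789285217, 'cy': 190.33548337055743, 'view': array([[-0.48788721,  0.87275053,  0.01650997,  0.2626454 ],
       [-0.68595549, -0.39502451,  0.61108158,  0.27846382],
       [ 0.53984361,  0.28681378,  0.79139543, -1.06049612],
       [ 0.        ,  0.        ,  0.        ,  1.        ]])}
top {'fov_y': 43.456699068391536, 'cx': 249.82639198175315, 'cy': 197.1349109148697, 'view': array([[-6.62403796e-05, -9.99628353e-01,  2.72608145e-02,
        -6.77634606e-03],
       [ 9.95676718e-01,  2.46622738e-03,  9.28536019e-02,
        -5.05168328e-01],
       [-9.28863244e-02,  2.71491089e-02,  9.95306514e-01,
        -8.85822916e-01],
       [ 0.00000000e+00,  0.00000000e+00,  0.00000000e+00,
         1.00000000e+00]])}
{'fov_y': 59.76589590490672, 'cx': 257.6974913298532, 'cy': 185.7340797489501, 'mount': array([[ 2.41252611e-04,  9.61713584e-01,  2.74056425e-01,
         6.95573917e-02],
       [ 9.99999183e-01, -5.75937924e-04,  1.14076841e-03,
        -9.51550983e-04],
       [ 1.25493196e-03,  2.74055926e-01, -9.61712938e-01,
        -1.42834901e-01],
       [ 0.00000000e+00,  0.00000000e+00,  0.00000000e+00,
         1.00000000e+00]])}
```

View pics/scene0.png

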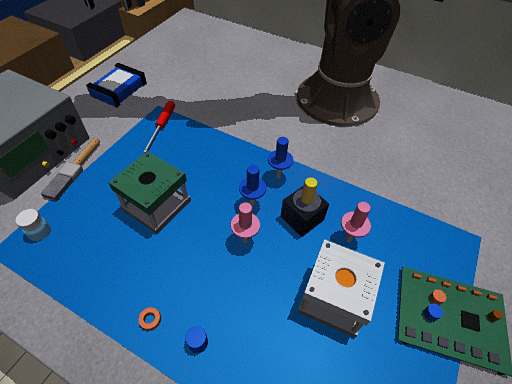

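View pics/top0.png

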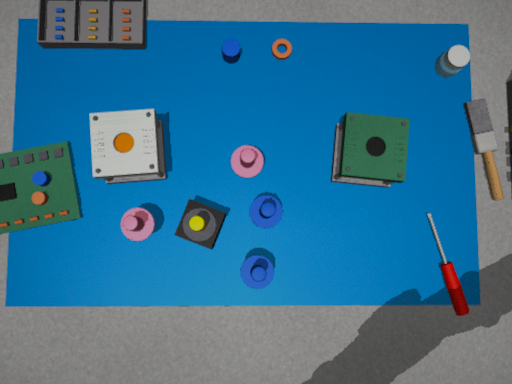

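The scene view shows three kinds of drift-like tools:
- yellow: scene (310,187), top (197,224), in the black holder
- blue: top (268,210) and (258,271)
- pink: top (247,157) and (134,223)

The yellow one in the black holder fits the description. The silver housing with orange in its hole is at top (123,143). The green one with black in its hole is at top (376,147).

```bash
cat > h.py <<'E'
import numpy as np,cv2
from scipy.spatial.transform import Rotation as R
from rig import sensors,snapshot,camera_params
def ray(n,uv,obs=None):
    p=camera_params(n);f=192/np.tan(np.radians(p["fov_y"]/2))
    d=np.array([(uv[0]-p["cx"])/f,-(uv[1]-p["cy"])/f,-1])
    if n=="wrist":
        T=np.eye(4);T[:3,:3]=R.from_rotvec(obs["eef_rot"]).as_matrix();T[:3,3]=obs["ee_pos"];M=T@p["mount"]
    else: M=np.linalg.inv(p["view"])
    return M[:3,3],M[:3,:3]@d
def at_z(n,uv,z,obs=None):
    c,d=ray(n,uv,obs);return c+d*(z-c[2])/d[2]
def blobs(img,lo,hi,mn=30):
    m=cv2.inRange(cv2.cvtColor(img,cv2.COLOR_RGB2HSV),lo,hi)
    k,_,s,c=cv2.connectedComponentsWithStats(m)
    return [(c[i].round(1),s[i].tolist()) for i in range(1,k) if s[i][4]>=mn]
E
python3 - <<'E'
from h import *
for n in("scene","top"):
    im=cv2.imread(f"pics/{n}0.png")[:,:,::-1].copy()
    for nm,lo,hi in(("yel",(22,120,80),(35,255,255)),("yeltop",(22,120,190),(35,255,255)),("org",(8,150,120),(20,255,255))):
        for c,s in blobs(im,lo,hi): print(n,nm,c,s,at_z(n,c,.132 if nm[0]=='y' else .099).round(4))
a=cv2.imread("pics/top0.png")[90:260,80:290];cv2.imwrite("pics/crop1.png",cv2.resize(a,None,fx=3.5,fy=3.5,interpolation=cv2.INTER_CUBIC))
E
```

```text
scene yel [310.6 182.1] [305, 178, 12, 9, 91] [0.4519 0.0832 0.132 ]
scene yeltop [310.8 181.8] [305, 178, 12, 9, 80] [0.4509 0.0832 0.132 ]
scene org [344.9 277.6] [336, 269, 19, 18, 262] [0.5918 0.2132 0.099 ]
scene org [439.1 295.5] [433, 290, 13, 12, 116] [0.5434 0.3628 0.099 ]
scene org [148.9 318. ] [139, 308, 21, 21, 241] [ 0.8122 -0.0366  0.099 ]
scene org [497.5 313.5] [494, 310, 8, 8, 43] [0.5271 0.4526 0.099 ]
top yel [196.5 222.9] [189, 215, 16, 16, 202] [0.4522 0.0847 0.132 ]
top yeltop [196.4 222.8] [190, 217, 13, 13, 117] [0.4524 0.0849 0.132 ]
top org [281.5  48.5] [272, 39, 19, 19, 184] [ 0.7647 -0.0607  0.099 ]
top org [123.5 142.3] [114, 133, 20, 19, 284] [0.5932 0.2153 0.099 ]
top org [ 38.  197.6] [32, 192, 13, 12, 126] [0.4964 0.3582 0.099 ]
```

View pics/crop1.png

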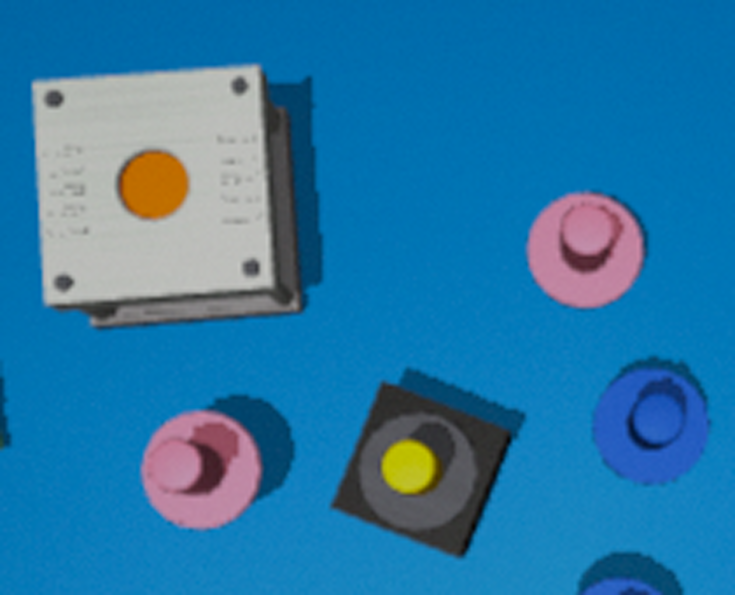

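The crop confirms it: the yellow drift stands in the black holder (crop 410,467) and the silver housing has orange in its hole (153,184). First estimates are drift (0.452, 0.084) and hole (0.593, 0.2145).

```bash
cat > go.py <<'E'
import sys
from h import *
def go(x,y,z,yaw):
    o=sensors.get_obs();r=R.from_rotvec(o["eef_rot"])
    t=R.from_euler('z',yaw,degrees=True)*R.from_euler('x',180,degrees=True)
    print("t",round(o["time"],2),"pos",o["ee_pos"].round(4),"F",o["force"].round(1),"open",round(o["opening"],4),o["grip_force"])
    print("travel",(r.inv().apply(np.array([x,y,z])-o["ee_pos"])/.75).round(4),"rot",((r.inv()*t).as_rotvec()/(2*np.pi)).round(4))
if __name__=="__main__": go(*map(float,sys.argv[1:]))
E
python3 go.py .452 .084 .24 90
```

```text
t 0.1 pos [ 0.2771 -0.5597  0.2306] F [-0.5  0.8 -0.2] open 0.085 0.0
travel [ 0.5898 -0.6657 -0.0117] rot [-2.000e-04 -1.000e-04 -1.768e-01]
```

Call:
send_rows(rows=[{"travel": [0.59,-0.666,-0.012],"delta_rot": [0,0,-0.177],"gripper": 85},{"travel": [0.59,-0.666,-0.012],"delta_rot": [0,0,-0.177],"gripper": 85},{"travel": [0.59,-0.666,-0.012],"delta_rot": [0,0,-0.177],"gripper": 85},{"travel": [0.59,-0.666,-0.012],"delta_rot": [0,0,-0.177],"gripper": 85},{"travel": [0.59,-0.666,-0.012],"delta_rot": [0,0,-0.177],"gripper": 85}])

```text
time: 0.52
ee_pos: [0.3318, -0.357, 0.2339]
eef_rot: [-2.686, -1.63, 0.001]
force: [1.3, -0.5, -0.2]
opening: 0.0852
grip_force: 0.0
```

```bash
python3 go.py .452 .084 .24 90
```

```text
t 0.52 pos [ 0.3318 -0.357   0.2339] F [ 1.3 -0.5 -0.2] open 0.0852 0.0
travel [ 0.5956 -0.1294 -0.0082] rot [-0.0001  0.     -0.0764]
```

Call:
send_rows(rows=[{"travel": [0.596,-0.129,-0.008],"delta_rot": [0,0,-0.0764],"gripper": 85},{"travel": [0.596,-0.129,-0.008],"delta_rot": [0,0,-0.0764],"gripper": 85},{"travel": [0.596,-0.129,-0.008],"delta_rot": [0,0,-0.0764],"gripper": 85},{"travel": [0.596,-0.129,-0.008],"delta_rot": [0,0,-0.0764],"gripper": 85},{"travel": [0.596,-0.129,-0.008],"delta_rot": [0,0,-0.0764],"gripper": 85}])

```text
time: 0.93
ee_pos: [0.3879, -0.1566, 0.2369]
eef_rot: [2.22, 2.222, -0.001]
force: [1.7, -0.5, -0.0]
opening: 0.085
grip_force: 0.0
```

```bash
python3 go.py .452 .084 .24 90
```

```text
t 0.93 pos [ 0.3879 -0.1566  0.2369] F [ 1.7 -0.5 -0. ] open 0.085 0.0
travel [ 0.3207  0.0857 -0.0043] rot [-0.      0.0001  0.0001]
```

Call:
send_rows(rows=[{"travel": [0.321,0.086,-0.004],"delta_rot": [0,0,0],"gripper": 85},{"travel": [0.321,0.086,-0.004],"delta_rot": [0,0,0],"gripper": 85},{"travel": [0.321,0.086,-0.004],"delta_rot": [0,0,0],"gripper": 85},{"travel": [0.321,0.086,-0.004],"delta_rot": [0,0,0],"gripper": 85},{"travel": [0.321,0.086,-0.004],"delta_rot": [0,0,0],"gripper": 85}])

```text
time: 1.35
ee_pos: [0.4431, 0.0443, 0.2394]
eef_rot: [2.228, 2.214, -0.0]
force: [1.5, 0.3, -0.6]
opening: 0.0849
grip_force: 0.0
```

```bash
python3 go.py .452 .084 .24 90
```

```text
t 1.35 pos [0.4431 0.0443 0.2394] F [ 1.5  0.3 -0.6] open 0.0849 0.0
travel [ 0.0531  0.0115 -0.0008] rot [ 0.      0.0001 -0.001 ]
```

Call:
send_rows(rows=[{"travel": [0.05,0.011,0],"delta_rot": [0,0,0],"gripper": 85},{"travel": [0.05,0.011,0],"delta_rot": [0,0,0],"gripper": 85},{"travel": [0.05,0.011,0],"delta_rot": [0,0,0],"gripper": 85},{"travel": [0.05,0.011,0],"delta_rot": [0,0,0],"gripper": 85}])

```text
time: 1.68
ee_pos: [0.4513, 0.0795, 0.2389]
eef_rot: [-2.227, -2.215, 0.002]
force: [0.3, -0.7, -0.5]
opening: 0.0848
grip_force: 0.0
```

```bash
python3 - <<'E'
from h import *
o=sensors.get_obs();im=snapshot("wrist");cv2.imwrite("pics/w1.png",im[:,:,::-1])
print(o["ee_pos"],o["joint_velocities"].round(3))
for c,s in blobs(im,(22,120,80),(35,255,255),100): print(c,s,at_z("wrist",c,.132,o).round(4))
for c,s in blobs(im,(22,120,190),(35,255,255),100): print(c,s,at_z("wrist",c,.132,o).round(4))
E
```

```text
[0.45131509 0.07947869 0.23890917] [ 0.027 -0.01   0.017  0.007 -0.     0.001  0.001]
[256.9 164.8] [242, 150, 32, 42, 426] [0.4502 0.0955 0.132 ]
```

View pics/w1.png

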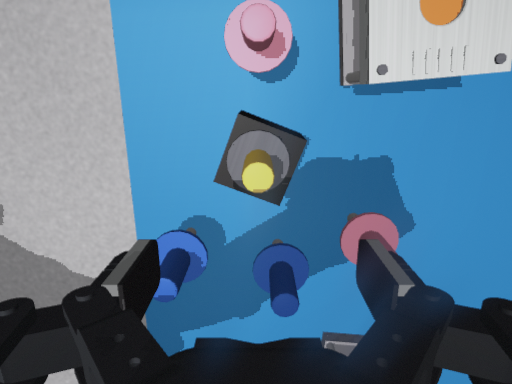

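Wrist view: the yellow handle top is centred at (258,178), and the pink, blue and housing pieces are clear of the closing line.

```bash
python3 - <<'E'
from h import *
o=sensors.get_obs()
print(at_z("wrist",(258,178),.132,o).round(4), at_z("wrist",(258,158),.072,o).round(4))
# hole: orange in same picture
im=cv2.imread("pics/w1.png")[:,:,::-1].copy()
print(im[178,258],im[160,258])
import go;go.go(.452,.085,.16,90)
E
```

```text
[0.451  0.0843 0.132 ] [0.451  0.0882 0.072 ]
[213 214 121] [118 101  52]
t 1.73 pos [0.4514 0.0787 0.239 ] F [ 0.6 -0.5 -0.2] open 0.0851 0.0
travel [0.0085 0.0009 0.1053] rot [-0.0002  0.0001 -0.0011]
```

Call:
send_rows(rows=[{"travel": [0.008,0.0005,0.05],"delta_rot": [0,0,-0.001],"gripper": 85},{"travel": [0.008,0.0005,0.1],"delta_rot": [0,0,-0.001],"gripper": 85},{"travel": [0.008,0.0005,0.15],"delta_rot": [0,0,-0.001],"gripper": 85},{"travel": [0.008,0.0005,0.18],"delta_rot": [0,0,-0.001],"gripper": 85},{"travel": [0.008,0.0005,0.18],"delta_rot": [0,0,-0.001],"gripper": 85}])

```text
time: 2.15
ee_pos: [0.449, 0.0831, 0.1004]
eef_rot: [-2.221, -2.216, 0.011]
force: [0.2, 0.3, -0.4]
opening: 0.0851
grip_force: 0.0
```

```bash
python3 go.py .4515 .0845 .082 90
```

```text
t 2.15 pos [0.449  0.0831 0.1004] F [ 0.2  0.3 -0.4] open 0.0851 0.0
travel [0.002  0.0035 0.0245] rot [-0.0012  0.0004 -0.0004]
```

Call:
send_rows(rows=[{"travel": [0.002,0.002,0.025],"delta_rot": [0,0,0],"gripper": 85},{"travel": [0.002,0.002,0.025],"delta_rot": [0,0,0],"gripper": 60},{"travel": [0.002,0.002,0.025],"delta_rot": [0,0,0],"gripper": 40},{"travel": [0.002,0.002,0.025],"delta_rot": [0,0,0],"gripper": 34},{"travel": [0.002,0.002,0.025],"delta_rot": [0,0,0],"gripper": 34}], grip_force=80)

```text
time: 2.57
ee_pos: [0.4544, 0.0872, 0.087]
eef_rot: [2.221, 2.22, 0.002]
force: [0.4, -0.4, 0.8]
opening: 0.0384
grip_force: 0.0
```

```bash
python3 go.py .4515 .0845 .082 90
```

```text
t 2.57 pos [0.4544 0.0872 0.087 ] F [ 0.4 -0.4  0.8] open 0.0384 0.0
travel [-0.0036 -0.0039  0.0067] rot [ 0.0003 -0.     -0.0001]
```

Call:
send_rows(rows=[{"travel": [-0.003,-0.003,0.005],"delta_rot": [0,0,0],"gripper": 34},{"travel": [-0.003,-0.003,0.005],"delta_rot": [0,0,0],"gripper": 34},{"travel": [-0.003,-0.003,0.005],"delta_rot": [0,0,0],"gripper": 34}])

```text
time: 2.82
ee_pos: [0.4512, 0.0847, 0.082]
eef_rot: [2.221, 2.221, -0.0]
force: [0.1, 0.2, -0.1]
opening: 0.034
grip_force: 0.0
```

```bash
python3 go.py .4515 .0845 .082 90
```

```text
t 2.82 pos [0.4512 0.0847 0.082 ] F [ 0.1  0.2 -0.1] open 0.034 0.0
travel [-0.0003  0.0004  0.    ] rot [ 0.      0.0001 -0.    ]
```

Call:
send_rows(rows=[{"travel": [0,0,0],"delta_rot": [0,0,0],"gripper": 18},{"travel": [0,0,0],"delta_rot": [0,0,0],"gripper": 10},{"travel": [0,0,0],"delta_rot": [0,0,0],"gripper": 10},{"travel": [0,0,0],"delta_rot": [0,0,0],"gripper": 10},{"travel": [0,0,0],"delta_rot": [0,0,0],"gripper": 10}], grip_force=80)

```text
time: 3.23
ee_pos: [0.4513, 0.085, 0.0823]
eef_rot: [2.221, 2.221, -0.001]
force: [-3.2, -1.3, 8.3]
opening: 0.0244
grip_force: 78.1
```

```bash
python3 go.py .4515 .0845 .2 90
```

```text
t 3.23 pos [0.4513 0.085  0.0823] F [-3.2 -1.3  8.3] open 0.0244 78.05637001991272
travel [-0.0007  0.0002 -0.157 ] rot [0.     0.0001 0.    ]
```

Call:
send_rows(rows=[{"travel": [0,0,-0.03],"delta_rot": [0,0,0],"gripper": 10},{"travel": [0,0,-0.07],"delta_rot": [0,0,0],"gripper": 10},{"travel": [0,0,-0.12],"delta_rot": [0,0,0],"gripper": 10},{"travel": [0,0,-0.18],"delta_rot": [0,0,0],"gripper": 10},{"travel": [0,0,-0.18],"delta_rot": [0,0,0],"gripper": 10}])

```text
time: 3.65
ee_pos: [0.4543, 0.0868, 0.2232]
eef_rot: [2.217, 2.219, 0.012]
force: [2.7, 0.7, -0.9]
opening: 0.0243
grip_force: 78.7
```

```bash
python3 go.py .55 .2 .22 90
```

```text
t 3.65 pos [0.4543 0.0868 0.2232] F [ 2.7  0.7 -0.9] open 0.0243 78.73343110084534
travel [0.1508 0.1277 0.0057] rot [ 0.0014 -0.0003  0.0001]
```

Call:
send_rows(rows=[{"travel": [0.04,0.05,0.005],"delta_rot": [0,0,0],"gripper": 10},{"travel": [0.085,0.1,0.005],"delta_rot": [0,0,0],"gripper": 10},{"travel": [0.085,0.15,0.005],"delta_rot": [0,0,0],"gripper": 10},{"travel": [0.085,0.185,0.005],"delta_rot": [0,0,0],"gripper": 10},{"travel": [0.085,0.185,0.005],"delta_rot": [0,0,0],"gripper": 10}])

```text
time: 4.07
ee_pos: [0.5956, 0.1489, 0.2117]
eef_rot: [2.223, 2.219, 0.003]
force: [-0.2, -1.0, -1.4]
opening: 0.0245
grip_force: 79.1
```

Call:
send_rows(rows=[{"travel": [0,0,0],"delta_rot": [0,0,0],"gripper": 10},{"travel": [0,0,0],"delta_rot": [0,0,0],"gripper": 10},{"travel": [0,0,0],"delta_rot": [0,0,0],"gripper": 10}])

```text
time: 4.32
ee_pos: [0.589, 0.149, 0.213]
eef_rot: [-2.22, -2.222, 0.001]
force: [0.3, 0.5, -1.4]
opening: 0.024
grip_force: 79.1
```

```bash
python3 - <<'E'
from h import *
import go;go.go(.593,.2145,.22,90)
o=sensors.get_obs();im=snapshot("wrist");cv2.imwrite("pics/w2.png",im[:,:,::-1])
for c,s in blobs(im,(5,150,100),(20,255,255),100): print(c,s,at_z("wrist",c,.098,o).round(4))
E
```

```text
t 4.32 pos [0.589 0.149 0.213] F [ 0.3  0.5 -1.4] open 0.024 79.07261252403259
travel [ 0.0874  0.0055 -0.0094] rot [-0.0001  0.0001  0.0001]
```

View pics/w2.png

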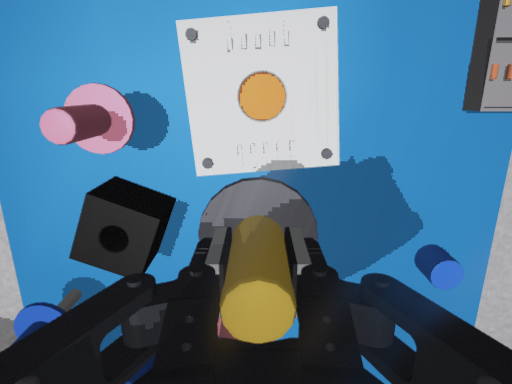

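Wrist view: the drift is held upright, with its collar spanning columns 199–317. The hole is centred at (262,96), and the cover screws are at (192,34), (323,22), (208,162) and (326,153).

```bash
python3 - <<'E'
from h import *
o=sensors.get_obs()
im=cv2.imread("pics/w2.png")[:,:,::-1].copy()
m=cv2.inRange(im,(120,50,0),(255,190,70));m[:60]=0;m[135:]=0;m[:,:220]=0;m[:,310:]=0
print(cv2.boundingRect(m))
print("hole",at_z("wrist",(262,96),.1,o).round(4))
print("screws",np.mean([at_z("wrist",c,.101,o) for c in((192,34),(323,22),(208,162),(326,153))],0).round(4))
print("collar",at_z("wrist",(199,228),.203,o).round(4),at_z("wrist",(317,228),.203,o).round(4),at_z("wrist",(258,178),.203,o).round(4))
E
```

```text
(240, 73, 43, 47)
hole [0.5916 0.2156 0.1   ]
screws [0.5917 0.2155 0.101 ]
collar [0.5597 0.154  0.203 ] [0.6179 0.1541 0.203 ] [0.5888 0.1795 0.203 ]
```

Call:
send_rows(rows=[{"travel": [0.045,0.003,0],"delta_rot": [0,0,0],"gripper": 10},{"travel": [0.088,0.004,0],"delta_rot": [0,0,0],"gripper": 10},{"travel": [0.088,0.004,0],"delta_rot": [0,0,0],"gripper": 10},{"travel": [0.088,0.004,0],"delta_rot": [0,0,0],"gripper": 10},{"travel": [0.088,0.004,0],"delta_rot": [0,0,0],"gripper": 10}])

```text
time: 4.78
ee_pos: [0.5925, 0.2146, 0.2133]
eef_rot: [2.22, 2.222, -0.001]
force: [-0.6, -0.4, -1.9]
opening: 0.0244
grip_force: 79.1
```

```bash
python3 go.py .592 .2153 .183 90
```

```text
t 4.78 pos [0.5925 0.2146 0.2133] F [-0.6 -0.4 -1.9] open 0.0244 79.11615371704102
travel [ 0.001  -0.0007  0.0404] rot [0.     0.0001 0.0002]
```

Call:
send_rows(rows=[{"travel": [0.001,-0.0005,0.02],"delta_rot": [0,0,0],"gripper": 10},{"travel": [0.001,-0.0005,0.04],"delta_rot": [0,0,0],"gripper": 10},{"travel": [0.001,-0.0005,0.054],"delta_rot": [0,0,0],"gripper": 10},{"travel": [0.001,-0.0005,0.054],"delta_rot": [0,0,0],"gripper": 10},{"travel": [0.001,-0.0005,0.054],"delta_rot": [0,0,0],"gripper": 10}])

```text
time: 5.2
ee_pos: [0.5926, 0.2145, 0.1725]
eef_rot: [2.222, 2.22, -0.002]
force: [-0.4, -0.0, -1.0]
opening: 0.0246
grip_force: 78.8
```

```bash
python3 - <<'E'
from h import *
import go;go.go(.592,.2153,.125,90)
for n in("scene","wrist"):
    cv2.imwrite(f"pics/{n}3.png",snapshot(n)[:,:,::-1])
a=cv2.imread("pics/scene3.png")[180:350,270:420];b=cv2.imread("pics/wrist3.png")
a=cv2.resize(a,(339,384),interpolation=cv2.INTER_CUBIC)
cv2.imwrite("pics/c3.png",cv2.resize(np.hstack([a,b]),None,fx=.94,fy=.94))
E
```

```text
t 5.2 pos [0.5926 0.2145 0.1725] F [-0.4 -0.  -1. ] open 0.0246 78.78902792930603
travel [ 0.0011 -0.0008  0.0633] rot [-0.0001  0.0001 -0.0001]
```

View pics/c3.png

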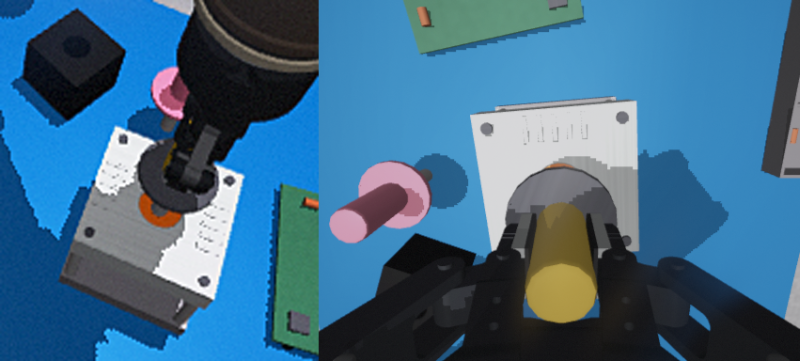

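The drift stands over the hole: the orange rim shows under the collar at crop (160,212), and the force is about zero with the tip about 4 mm inside. Next I push down in small steps.

Call:
send_rows(rows=[{"travel": [0,0,0.01],"delta_rot": [0,0,0],"gripper": 10},{"travel": [0,0,0.018],"delta_rot": [0,0,0],"gripper": 10},{"travel": [0,0,0.026],"delta_rot": [0,0,0],"gripper": 10},{"travel": [0,0,0.034],"delta_rot": [0,0,0],"gripper": 10},{"travel": [0,0,0.034],"delta_rot": [0,0,0],"gripper": 10}])

```text
time: 5.72
ee_pos: [0.5919, 0.2153, 0.1455]
eef_rot: [-2.22, -2.221, 0.003]
force: [0.1, -0.2, -2.3]
opening: 0.0246
grip_force: 79.1
```

```bash
python3 go.py .592 .2153 .12 90
```

```text
t 5.72 pos [0.5919 0.2153 0.1455] F [ 0.1 -0.2 -2.3] open 0.0246 79.0920352935791
travel [0.0001 0.0003 0.0341] rot [-0.0003  0.0001  0.    ]
```

Call:
send_rows(rows=[{"travel": [0,0,0.012],"delta_rot": [0,0,0],"gripper": 10},{"travel": [0,0,0.024],"delta_rot": [0,0,0],"gripper": 10},{"travel": [0,0,0.033],"delta_rot": [0,0,0],"gripper": 10},{"travel": [0,0,0.033],"delta_rot": [0,0,0],"gripper": 10},{"travel": [0,0,0.033],"delta_rot": [0,0,0],"gripper": 10}])

```text
time: 6.13
ee_pos: [0.5923, 0.2155, 0.1216]
eef_rot: [-2.221, -2.221, 0.002]
force: [-0.1, -0.2, -1.5]
opening: 0.0243
grip_force: 79.1
```

Call:
send_rows(rows=[{"travel": [0,0,0.002],"delta_rot": [0,0,0],"gripper": 10},{"travel": [0,0,0.004],"delta_rot": [0,0,0],"gripper": 10},{"travel": [0,0,0.004],"delta_rot": [0,0,0],"gripper": 10}])

```text
time: 6.38
ee_pos: [0.5928, 0.2157, 0.1194]
eef_rot: [2.221, 2.222, 0.0]
force: [0.6, -0.5, -0.7]
opening: 0.0242
grip_force: 79.1
```

Call:
send_rows(rows=[{"travel": [0,0,0.002],"delta_rot": [0,0,0],"gripper": 10},{"travel": [0,0,0.004],"delta_rot": [0,0,0],"gripper": 10},{"travel": [0,0,0.004],"delta_rot": [0,0,0],"gripper": 10}])

```text
time: 6.63
ee_pos: [0.593, 0.2158, 0.1174]
eef_rot: [2.221, 2.221, 0.001]
force: [-2.2, -2.0, 7.5]
opening: 0.024
grip_force: 79.9
```

Contact comes at the expected seating height of 0.117. I'll check the picture before releasing.

```bash
python3 - <<'E'
from h import *
a=snapshot("scene")[180:350,270:420,::-1];b=snapshot("wrist")[:,:,::-1]
a=cv2.resize(a,(339,384),interpolation=cv2.INTER_CUBIC)
cv2.imwrite("pics/c4.png",cv2.resize(np.hstack([a,b]),None,fx=.94,fy=.94))
E
```

```text
(no output)
```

View pics/c4.png

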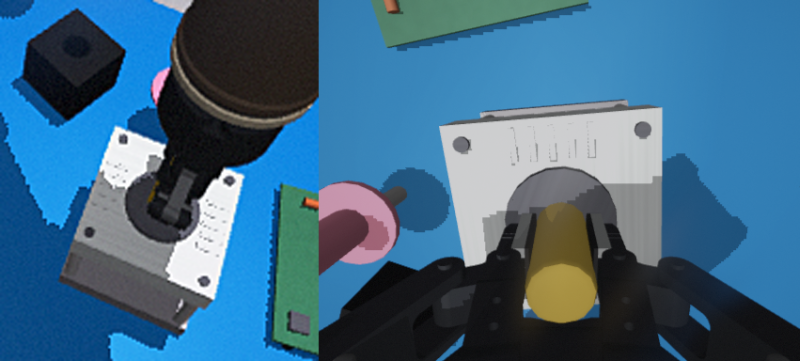

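The collar lies flat on the cover at crop (162,208). Release and retreat straight up.

Call:
send_rows(rows=[{"travel": [0,0,0],"delta_rot": [0,0,0],"gripper": 40},{"travel": [0,0,0],"delta_rot": [0,0,0],"gripper": 60},{"travel": [0,0,0],"delta_rot": [0,0,0],"gripper": 60},{"travel": [0,0,0],"delta_rot": [0,0,0],"gripper": 60},{"travel": [0,0,0],"delta_rot": [0,0,0],"gripper": 60}])

```text
time: 7.15
ee_pos: [0.5927, 0.2156, 0.1162]
eef_rot: [-2.221, -2.222, 0.0]
force: [-0.9, -0.2, -0.3]
opening: 0.0598
grip_force: 0.0
```

Call:
send_rows(rows=[{"travel": [0,0,-0.03],"delta_rot": [0,0,0],"gripper": 60},{"travel": [0,0,-0.07],"delta_rot": [0,0,0],"gripper": 60},{"travel": [0,0,-0.12],"delta_rot": [0,0,0],"gripper": 60},{"travel": [0,0,-0.16],"delta_rot": [0,0,0],"gripper": 60},{"travel": [0,0,-0.2],"delta_rot": [0,0,0],"gripper": 60}])

```text
time: 7.57
ee_pos: [0.5926, 0.2157, 0.2682]
eef_rot: [2.221, 2.222, 0.001]
force: [1.7, 0.8, -0.1]
opening: 0.0601
grip_force: 0.0
```

Call:
send_rows(rows=[{"travel": [-0.05,-0.03,-0.01],"delta_rot": [0,0,0],"gripper": 60},{"travel": [-0.1,-0.08,-0.01],"delta_rot": [0,0,0],"gripper": 60},{"travel": [-0.15,-0.12,-0.01],"delta_rot": [0,0,0],"gripper": 60},{"travel": [-0.2,-0.15,-0.01],"delta_rot": [0,0,0],"gripper": 60},{"travel": [-0.2,-0.15,-0.01],"delta_rot": [0,0,0],"gripper": 60}])

```text
time: 7.98
ee_pos: [0.4776, 0.062, 0.2736]
eef_rot: [2.223, 2.218, -0.004]
force: [-0.7, -0.6, 0.5]
opening: 0.0597
grip_force: 0.0
```

```bash
python3 - <<'E'
from h import *
print(sensors.get_obs()["time"],sensors.get_obs()["ee_pos"])
a=snapshot("scene")[200:360,230:420,::-1];b=snapshot("top")[80:240,60:230,::-1]
a=cv2.resize(a,(427,360),interpolation=cv2.INTER_CUBIC);b=cv2.resize(b,(370,360),interpolation=cv2.INTER_CUBIC)
cv2.imwrite("pics/c5.png",np.hstack([a,b]))
E
```

```text
7.9833 [0.47756613 0.06195968 0.27362015]
```

View pics/c5.png

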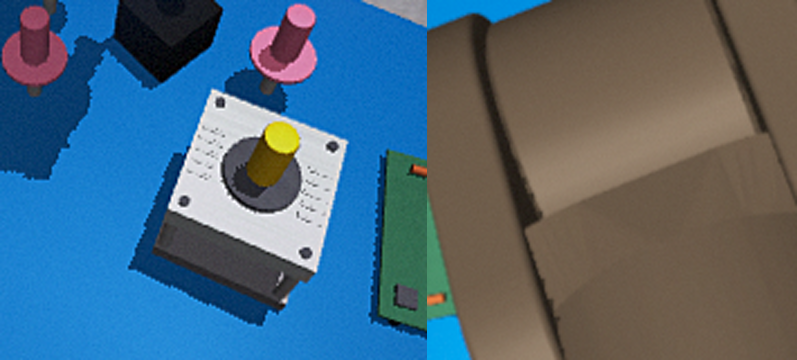

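The drift stands upright with its collar flat on the silver cover. I'll check for orange below the cover numerically, since the insert should be lying in the tray.

```bash
python3 - <<'E'
from h import *
im=snapshot("scene");cv2.imwrite("pics/s6.png",im[:,:,::-1])
for c,s in blobs(im,(3,110,25),(20,255,255),3):print(c,s)
a=cv2.resize(im[285:345,290:380,::-1],None,fx=8,fy=8,interpolation=cv2.INTER_CUBIC)
cv2.imwrite("pics/c6.png",cv2.convertScaleAbs(a,alpha=2.5))
E
```

```text
[71.5 41. ] [0, 0, 194, 91, 5689]
[317.8   2. ] [317, 1, 3, 3, 4]
[325.   3.] [324, 3, 3, 1, 3]
[324.   6.] [323, 5, 3, 3, 3]
[336.    4.7] [335, 4, 3, 2, 3]
[300.   7.] [299, 7, 3, 1, 3]
[310.7  10. ] [310, 9, 2, 3, 3]
[343.    9.3] [342, 9, 3, 2, 3]
[313.   13.8] [312, 13, 3, 3, 4]
[368.2  19.8] [368, 19, 2, 3, 4]
[352.  78.] [351, 77, 3, 3, 3]
[342.7  91.3] [342, 91, 2, 2, 3]
[ 86.8 151.1] [73, 138, 27, 26, 234]
[347.  261.2] [346, 259, 3, 5, 6]
[416.5 275.5] [413, 273, 8, 6, 30]
[431.  279.5] [427, 277, 9, 6, 33]
[446.1 283.8] [442, 281, 9, 6, 35]
[461.  288.1] [457, 286, 9, 5, 34]
[437.6 296.6] [430, 290, 16, 15, 180]
[476.3 292.3] [472, 290, 10, 6, 38]
[491.8 296.8] [487, 294, 10, 6, 37]
[149.1 318.5] [139, 308, 22, 23, 313]
[494.9 315.4] [487, 310, 16, 12, 118]
```

View pics/c6.png

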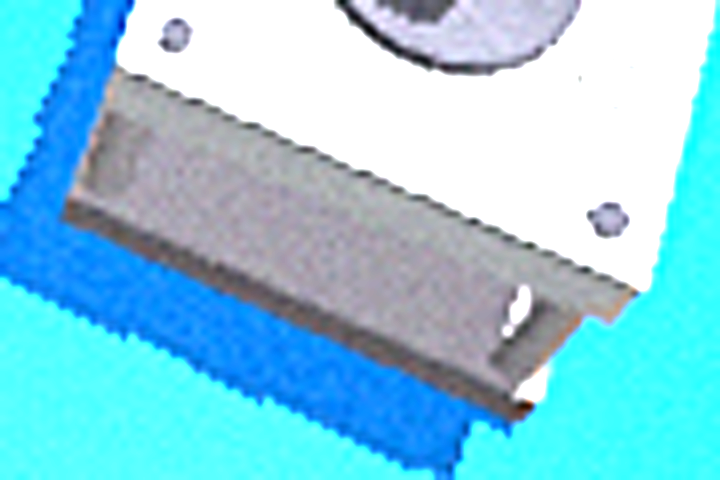

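The crop only shows the bare front of the tray, because the view is too steep to see under the hole. The seated height settles it: TCP 0.1174 m against 0.1173 expected. That puts the tip 53 mm below the insert's original top, with no residual load from below, so the insert must be out of the clip. Handing in.

```bash
python3 -c "
from rig import arm,sensors
print(sensors.get_obs()['joint_velocities'].round(3));print(arm.sign_off())"
```

```text
[-0.041  0.032 -0.026 -0.041  0.001 -0.005 -0.022]
the job is handed in; nothing more can be done
None
```

I've handed the job in: the yellow drift stands in the silver housing with its collar seated, and the green housing was left alone; no camera could see the orange insert in the tray, but the full seating depth means it was pushed out of its clip.

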